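# Slide the specimen tray over the step onto the tester's plate

### The arm

A 7-joint arm with a two-finger parallel gripper is mounted at the origin on the work surface. World frame = base frame: x ahead of the robot, y to its left, z up, the work surface at z = 0. Lengths are in m, angles in rad, forces in N, time in s.
With the tool pointing down it reaches from about 0.425 to 0.95 m from the base axis. Payload 4.7 kg.
Tool frame: the origin (TCP) lies between the finger pads; the fingertips stand 25 mm ahead of it and the grasp point (between the pads) lies 6 mm ahead of it; z points along the fingers, y is the line along which they close (so a half turn about z gives the same grasp; the last joint's range is limited). The gripper opens to 85 mm and grips with 20 to 120 N. Pads are 22 mm wide; open, the fingers measure 114 mm over their backs; the gripper's body (76 mm by 85 mm) begins 54 mm behind the grasp point. The pads swing forward as they close: fully open they stand 13 mm farther back than shut.
Start: joints at [1.318, 0.469, -0.049, 1.532, 0.024, 1.141, -0.082], TCP at [0.15, -0.658, 0.221] pointing down, gripper open.
Joint ranges: [-2.59, 2.59], [-0.33, 1.99], [-1.39, 1.29], [0.1, 2.45], [-1.04, 4.18], [0.21, 1.99], [-2.66, 2.66]. Speed limits (rad/s): [2.57, 2.57, 3.14, 3.14, 3.14, 3.14, 3.14].

### API

Orientations are given as a 3x3 rotation matrix whose columns are the frame's x, y, z axes.
In Python, from rig import * gives the robot as it stands. Calls block until the motion is done:
- movep(position, orientation): joint-space move of the TCP to a pose.
- move_l(position, attitude=None, feed=0.15, until_force=None): straight line of the TCP; attitude=None keeps the orientation; feed is the mean speed in m/s. With until_force (N) it stops when the force on the tool has changed by that much, and returns True; else False.
- move_joints(angles): joint-space move.
- command_gripper(opening, newtons=None): finger opening in m; newtons is the grip in N (None keeps the last); returns when the fingers have stopped.
- sleep(seconds).
- inverse_kinematics(position, orientation): joint angles nearest the present ones, or None.
- sense(): the state.
- camera(name): name is "side" or "top" or "wrist"; returns (picture, depth): 480x640x3 uint8, red, green, blue; 480x640 float32, m along the optical axis (not along the pixel's ray), 0 where there is no reading.
- camera_params(name): a dict with "K" (3x3 intrinsics, pixels), "position" and "rotation" of the camera in the world; the wrist camera has in their place "tool_from_camera" (4x4, takes a point from camera to tool coordinates, whose origin is the TCP and whose axes are the flange's). Camera axes: x right, y down, z forward; pixel columns grow to the right and rows downward; lengths in m; the calibration is good to about 2 mm. A picture is of the moment at which its call begins: read the wrist's pose just before it. camera_params takes no time and is no camera call.
A pose or a line that the arm cannot do raises Unreachable and nothing moves.
- finish_job(): hands the job in; it is judged then, once.
The state is a dict: "time_s": time; "joint_pos": joint angles; "qd": joint speeds; "joint_efforts": joint torques, N m; "position": TCP position; "tcp_rot": TCP orientation; "wrist_force": force on the tool from outside, world axes, zero at the start; "ft_torque": the same for the moment, N m; "finger_gap": finger opening in m; "gripper_force": force on a finger pad.
Only numpy, scipy, OpenCV 4.12 (cv2) and the standard library are available. Lean on these libraries where they do the work, as an engineer would, in place of code of your own. Each camera call takes 0.05 s, during which the arm holds its last target. There are 200 camera calls.

### The job

Take the white tray by its black bar and slide it gently, by feel, from the steel shelf over the step onto the raised aluminium plate, tail riding on the shelf while the nose is eased over the edge (never carry it), then straight on between the blue strips until it is home against the red stop with the yellow switch pressed in. The plate height and stop position vary: do not let the tray catch or ram, and keep it nearly level so the jars stay standing. Let go with it flat on the plate, all other things left where they were.

Things in the scene. Friction and masses are not known exactly. Their poses are not given: they have to be found in the camera images.
- station: Fixed white bench tester, 280 x 700 mm. Axes: z up, +y the way the tray must slide, x across. Origin on the bench (z = 0) below the middle of the step. Steel load shelf: y -300 to -2 mm, x -100 to +160 mm, top 60 mm above the bench. Control pod beyond the stop: y +295 to +395 mm, top 100 mm above the bench.
- plate_mark (a point): Point of the tester at its x = 0, y = +140 mm, 60 mm above the bench (shelf level). Round it lies the aluminium plate, y +2 to +280 mm, x -80 to +80 mm. Its top is 2 to 10 mm HIGHER than this point, different each time, not measured; square edge at y = +2 mm. Blue strips on it: y +30 to +250 mm, inner faces at x = -70 and +70 mm, 6 mm high.
- stop_mark (a point): Point of the tester at its x = 0, y = +215 mm, at shelf level. The end stop, 100 mm wide in x, 28 mm thick, top 26 mm above the shelf, stands near it. Its red buffer yields 2 N/mm for 5 mm, then is rigid. The red face towards the tray is somewhere from y = +192 to +255 mm, different each time and not measured.
- step (a point): The middle of the step: point at station x = 0, y = 0, at the height of the load shelf's top (60 mm above the bench). It turns with the station, with the same axes.
- switch (a joint): Yellow presence plunger in the face of the red buffer, on the centre line, 14 mm above the shelf. It reads 0 when free and stands 6 mm out of the face towards the tray; pushing it towards +y raises the value to 0.006 m when flush. Very light spring (about 0.5 N), which cannot push the tray back.
- tray: White open tray, 120 mm (x) by 180 mm (y), 22 mm high, walls and floor 4 mm, square edges, 0.35 to 0.6 kg empty. Origin: centre of the underside; +y is its leading end (nose), towards the plate, up to 6 degrees off the station's +y at the start. It stands on the load shelf, nose short of the step. Friction with the metal 0.5 to 0.7.
- tray_bar (a point): Centre of the tray's black round bar, 10 mm thick, along the tray's x between posts at x = -48 and +48 mm (80 mm free). It is 45 mm ahead of the tray's centre, 60 mm above the underside. Pinched from above across it (fingers closing along the tray's y), lightly, about 35 N, the tray swings about it: raising the bar lifts the nose 4/3 as much while the tail stays down.
- tray_nose (a point): Bottom edge of the tray's leading end, mid-width: 90 mm ahead (+y) of the tray's origin, at the height of the underside.
- tray_tail (a point): Bottom edge of the tray's trailing end, mid-width: 90 mm behind (-y) the tray's origin, at the height of the underside.
- jar_a_mid (a point): Clear jar with a blue cap, diameter 34 mm, 48 mm high, 90 g, standing loose in the rear half of the tray, on its -x side; the point is its centre, half-way up.
- jar_b_mid (a point): The same with a green cap, on the tray's +x side; the point is its centre, half-way up.
- vial_mid (a point): Bystander: small amber bottle with an orange cap, diameter 30 mm, 62 mm high, standing on the load shelf beside the tray on the +x side; the point is half-way up.
- beaker_mid (a point): Bystander: glass beaker, diameter 72 mm, 90 mm high, on the bench at the left; point half-way up.
- flask_mid (a point): Bystander: white bottle with a red cap, diameter 68 mm, 110 mm high, on the bench at the right; point half-way up.
- bin_mid (a point): Bystander: blue open bin 160 x 120 x 50 mm on the bench at the far left; point half-way up.
Things that resemble listed ones, but are neither listed nor needed, are in the scene too. Leave any turquoise look-alike of the tray alone.

How it is judged:
On the way:
1. the nose is at least 20 mm over the plate and above it while the tail still rides on the load shelf (within 5 mm of its top) (y of tray_nose in the frame of station above 0.022 m and z of tray_nose in the frame of station above 0.061 m and y of tray_tail in the frame of station below -0.03 m and z of tray_tail in the frame of station below 0.065 m), for 0.1 s.
At the end, for the whole second after the job is handed in: Tray let go, flat and at rest on the plate (within 1.4 degrees), wholly past the step, within 12 mm of the centre line and 5 degrees of straight, against the red stop with the yellow switch pressed in more than 4 of its 6 mm, both jars upright in it (value of joint switch above 0.004 m and y of tray_tail in the frame of station above 0.004 m and x of tray in the frame of station between -0.012 and 0.012 m and angle between the y axis of tray and the y axis of station, either way round below 0.09 rad and z of tray in the frame of station between 0.06 and 0.072 m and angle between tray's own z axis and vertical below 0.025 rad and linear speed of tray below 0.02 m/s and angle between each of jar_a_mid, jar_b_mid's own z axis and vertical below 0.15 rad and horizontal distance between each of jar_a_mid, jar_b_mid and tray below 0.1 m and contact force between tray and station above 1 N); the robot touches nothing.
It fails at once if the tray catches or is rammed: more than 25 N between it and the tester (contact force between tray and station above 25 N).
It fails at once if the tray is tipped by more than 9 degrees (angle between tray's own z axis and vertical above 0.16 rad).
It fails at once if the tray is carried: its tail is lifted more than 18 mm above the load shelf (z of tray_tail in the frame of station above 0.078 m).
It fails at once if a jar topples (angle between any of jar_a_mid, jar_b_mid's own z axis and vertical above 0.5 rad).
It fails at once if a bystander is moved by more than 30 mm (distance of any of vial_mid, beaker_mid, flask_mid, bin_mid from where it was at the start of the episode above 0.03 m).
It also fails if it takes over 67 s, if anything falls off the work surface, if the arm or the gripper's body presses on something with over 40 N, if the wrist force passes 120 N, or if a joint passes its speed limit or range.

## Working session

There is one attempt and no reset: what is moved stays moved. The work goes in short steps, each a Python script; the robot and the scene stay as the last script left them, time stands still between calls to the robot, and variables do not carry over. Pictures are saved under pics/ and viewed, at most 10 in all, crops included, and the job is handed in when it is done.

```bash
ls; mkdir -p pics; python3 - <<'E'
from rig import *
import cv2,numpy as np
for n in ("top","side"):
    p,d=camera(n); cv2.imwrite(f"pics/{n}0.png",p[:,:,::-1]); np.save(f"pics/{n}0.npy",d)
    c=camera_params(n); print(n,c)
s=sense(); print(s["time_s"],s["position"],s["wrist_force"],s["finger_gap"])
E
```

```text
pics
top {'K': array([[612.59368175,   0.        , 319.21072994],
       [  0.        , 612.59368175, 237.92765953],
       [  0.        ,   0.        ,   1.        ]]), 'position': array([0.36266295, 0.03071939, 1.65364014]), 'rotation': array([[ 0.02273455, -0.99081728,  0.13328259],
       [-0.99951829, -0.02534384, -0.01791322],
       [ 0.02112662, -0.13281114, -0.99091618]])}
side {'K': array([[542.05874898,   0.        , 316.7529801 ],
       [  0.        , 542.05874898, 238.26819252],
       [  0.        ,   0.        ,   1.        ]]), 'position': array([-0.1614367 , -0.97521438,  1.0549443 ]), 'rotation': array([[ 0.80848147, -0.36252396,  0.46360986],
       [-0.58848772, -0.48953061,  0.64346095],
       [-0.0063188 , -0.79305496, -0.60911732]])}
0.1 [ 0.14970993 -0.65764663  0.21987767] [ 0.0395883   0.0901178  -0.04449739] 0.08559028754386373
```

View pics/top0.png

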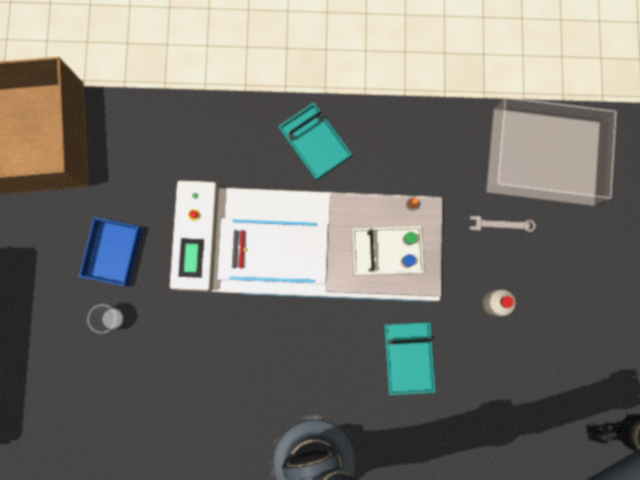

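View pics/side0.png

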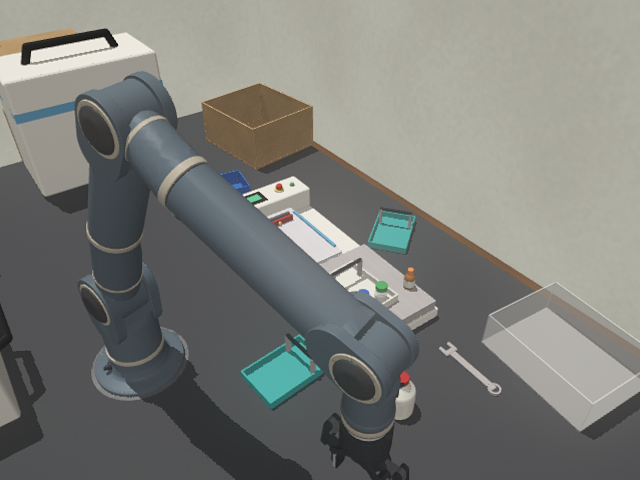

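The station runs to the left in the top view. The pod is at (193,235), the stop at (239,249), the step near x=328, and the white tray at (388,250) with its bar at (373,250). The tray candidates are turquoise (315,140), turquoise (410,358) and white (388,250). The white one fits, because it holds the jars and stands on the shelf. I'll check that in an enlarged crop.

```bash
python3 - <<'E'
import cv2
im=cv2.imread("pics/top0.png")
cv2.imwrite("pics/c1.png",cv2.resize(im[170:310,310:450],None,fx=4.2,fy=4.2,interpolation=cv2.INTER_CUBIC))
cv2.imwrite("pics/c2.png",cv2.resize(im[170:310,165:345],None,fx=4.2,fy=4.2,interpolation=cv2.INTER_CUBIC))
E
```

```text
(no output)
```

View pics/c1.png

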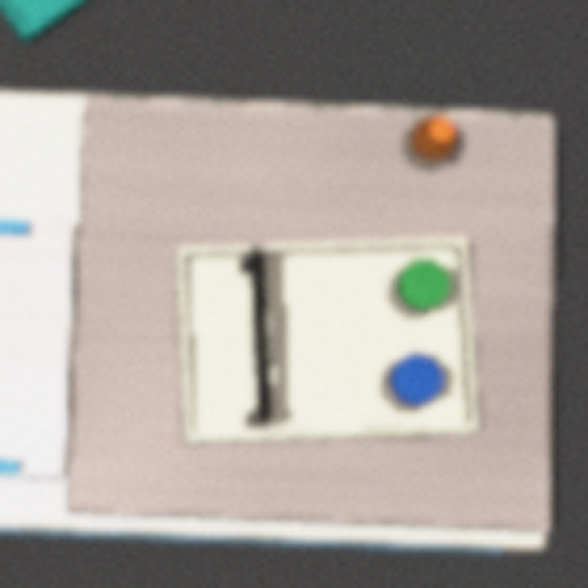

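View pics/c2.png

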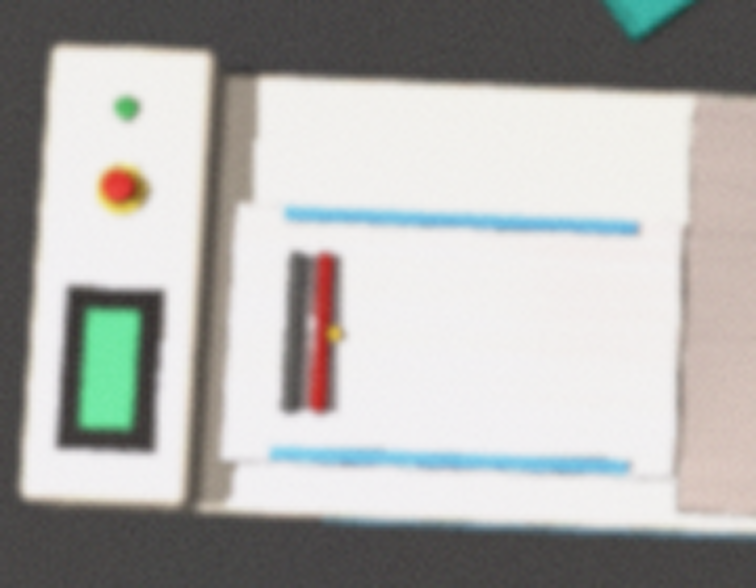

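The crop confirms the white tray, with the green and blue jar caps and the amber vial beside it. Next I'll compute the positions.

```bash
cat > h.py <<'E'
from rig import *
import numpy as np, cv2
def topray(px,z,c=None):
    c=c or camera_params("top"); K,R,t=c["K"],c["rotation"],c["position"]
    px=np.atleast_2d(px).astype(float); r=(R@np.linalg.inv(K)@np.c_[px,np.ones(len(px))].T).T
    return t+r*((z-t[2])/r[:,2])[:,None]
def fit2(local,world):  # planar rigid fit -> yaw, t
    a=local-local.mean(0); b=world-world.mean(0)
    th=np.arctan2((a[:,0]*b[:,1]-a[:,1]*b[:,0]).sum(),(a*b).sum())
    R=np.array([[np.cos(th),-np.sin(th)],[np.sin(th),np.cos(th)]])
    t=world.mean(0)-R@local.mean(0); return th,R,t,world-(local@R.T+t)
E
python3 - <<'E'
from h import *
c1=lambda a:np.array([310,170])+(np.array(a)+.5)/4.2-.5
c2=lambda a:np.array([165,170])+(np.array(a)+.5)/4.2-.5
sh=topray(c1([(85,97),(555,113),(68,512),(548,530)]),.06)[:,:2]
L=np.array([(160,-2),(160,-300),(-100,-2),(-100,-300)])/1e3
st=topray(c2([(285,214),(638,228),(270,454),(630,467)]),.072)[:,:2]
Ls=np.array([(73,250),(73,30),(-73,250),(-73,30)])/1e3
th,R,t,e=fit2(np.r_[L,Ls],np.r_[sh,st]); print("station",th,t,"\n",e*1e3)
inv=lambda w:(w-t)@R
tr=topray(c1([(178,245),(468,237),(478,432),(187,440)]),.082)[:,:2]
th2,R2,t2,e2=fit2(np.array([(60,90),(60,-90),(-60,-90),(-60,90)])/1e3,tr); print("tray",th2,t2,e2*1e3,"in st",inv(t2),th2-th)
b=topray(c1([(257,258),(262,418)]),.12)[:,:2]; print("bar",b,b.mean(0),inv(b),"pred",t2+R2@[0,.045])
print("red",inv(topray(c2([(334,255),(330,410)]),.086)[:,:2]),"vial",inv(topray(c1([(435,138)]),.122)[:,:2]))
# depth heights
d=np.load("pics/top0.npy"); c=camera_params("top"); vv,uu=np.mgrid[:480,:640]
P=(c["rotation"]@(np.linalg.inv(c["K"])@np.stack([uu.ravel()*d.ravel(),vv.ravel()*d.ravel(),d.ravel()]))).T+c["position"]
q=np.c_[(P[:,:2]-t)@R,P[:,2]][d.ravel()>0]
for n,x0,x1,y0,y1 in [("shelf",80,150,-270,-10),("shelf2",-90,-70,-270,-10),("shelffront",-60,60,-40,-10),("plate",-60,60,10,180),("platefront",-60,60,10,40)]:
    m=(q[:,0]>x0/1e3)&(q[:,0]<x1/1e3)&(q[:,1]>y0/1e3)&(q[:,1]<y1/1e3); print(n,m.sum(),np.median(q[m,2]),q[m,2].std())
for y in range(180,260,4):
    m=(abs(q[:,0])<.045)&(abs(q[:,1]-y/1e3)<.002); print(y,np.round(np.median(q[m,2]),4),end="; ")
np.savez("geo.npz",th=th,t=t,th2=th2,t2=t2)
E
```

```text
station -0.012412805262908142 [ 0.53787188 -0.01891081] 
 [[ 0.87321418 -0.67848775]
 [ 2.34081628 -0.73541948]
 [-0.71705842  1.2630546 ]
 [-1.08420196  1.43302075]
 [ 1.29718999 -0.85396794]
 [ 0.94669076 -0.19153256]
 [-1.86893241  0.31857025]
 [-1.78771842 -0.55523788]]
tray 0.05388775295336322 [ 0.54682005 -0.17566533] [[ 0.48632585  0.29866162]
 [ 0.47717689  0.0550857 ]
 [-0.69679706  0.28670463]
 [-0.26670568 -0.64045195]] in st [ 0.0108932  -0.15663138] 0.06630055821627136
bar [[ 0.5898807  -0.12738625]
 [ 0.49318476 -0.1315    ]] [ 0.54153273 -0.12944312] [[ 0.05335127 -0.10782153]
 [-0.04328616 -0.11313519]] pred [ 0.54439627 -0.13073065]
red [[ 0.04777819  0.21600825]
 [-0.04764993  0.21353417]] vial [[ 0.13083653 -0.21412267]]
shelf 2565 0.06092535187224346 0.010260003109524135
shelf2 760 0.060605289348735436 0.0035599136526002955
shelffront 519 0.06045340060378446 0.003687214348976906
plate 2985 0.06777287903861318 0.003641939983167481
platefront 525 0.0676660741696431 0.0037299813137649162
180 0.068; 184 0.0675; 188 0.0665; 192 0.0682; 196 0.0686; 200 0.0679; 204 0.0669; 208 0.0686; 212 0.0686; 216 0.0788; 220 0.0859; 224 0.0851; 228 0.0694; 232 0.0687; 236 0.0839; 240 0.0856; 244 0.0846; 248 0.0689; 252 0.0673; 256 0.0681;
```

Checks: the shelf depth reads 60.6 mm as expected. The plate is about 7 mm above it, and the red face is at y≈+215 mm. The tray is at station x≈+8 mm, yawed about 3.6°. Next I'll hover over the bar and look with the wrist camera.

```bash
cat >> h.py <<'E'
G=np.load("geo.npz"); TH=float(G["th"]); T=G["t"]
RS=np.array([[np.cos(TH),-np.sin(TH)],[np.sin(TH),np.cos(TH)]])
def att(yaw,s): # tool z down, tool y along +-(tray y)
    y=s*np.array([-np.sin(yaw),np.cos(yaw),0]); z=np.array([0,0,-1.]); return np.c_[np.cross(y,z),y,z]
def w(x,y,z): return np.r_[T+RS@[x,y],z]
def inst(p): return np.r_[RS.T@(np.asarray(p)[:2]-T),p[2]]
E
python3 - <<'E'
from h import *
s=sense(); print(np.round(s["tcp_rot"],2))
sg=1 if s["tcp_rot"][1,1]>0 else -1
for k in (1,-1): print(k,inverse_kinematics([.543,-.130,.25],att(.05,k)),inverse_kinematics(w(0,.17,.13),att(TH,k)))
movep([.543,-.130,.25],att(.05,sg)); sleep(.3)
s=sense(); p,d=camera("wrist"); cv2.imwrite("pics/w1.png",p[:,:,::-1]); np.savez("w1.npz",d=d,pos=s["position"],R=s["tcp_rot"])
print(sg,s["time_s"],s["position"],camera_params("wrist"))
E
```

```text
[[ 0.98  0.22 -0.  ]
 [ 0.22 -0.98  0.  ]
 [-0.   -0.   -1.  ]]
1 [ 0.8539703   0.38377569 -0.89921823  1.7411547   0.32346734  1.1736313
  1.48366372] [ 0.46089943  0.66762678 -1.14847356  1.85881794  0.69243082  1.08560157
  0.59912797]
-1 [ 0.53982957  0.29080404 -0.47067387  1.75724105  0.14442252  1.12774294
 -1.49679204] [ 0.23024684  0.49407606 -0.76234546  1.86985506  0.41651833  0.94329119
 -2.30617699]
-1 2.75 [ 0.54292603 -0.13037143  0.24993177] {'K': array([[397.9206425 ,   0.        , 323.59788696],
       [  0.        , 397.9206425 , 236.94041602],
       [  0.        ,   0.        ,   1.        ]]), 'tool_from_camera': array([[-1.38276831e-04, -9.65516396e-01, -2.60342217e-01,
         6.47504838e-02],
       [ 9.99999913e-01, -2.35950118e-04,  3.43919972e-04,
        -8.79270159e-04],
       [-3.93488149e-04, -2.60342147e-01,  9.65516345e-01,
        -1.52036856e-01],
       [ 0.00000000e+00,  0.00000000e+00,  0.00000000e+00,
         1.00000000e+00]])}
```

View pics/w1.png

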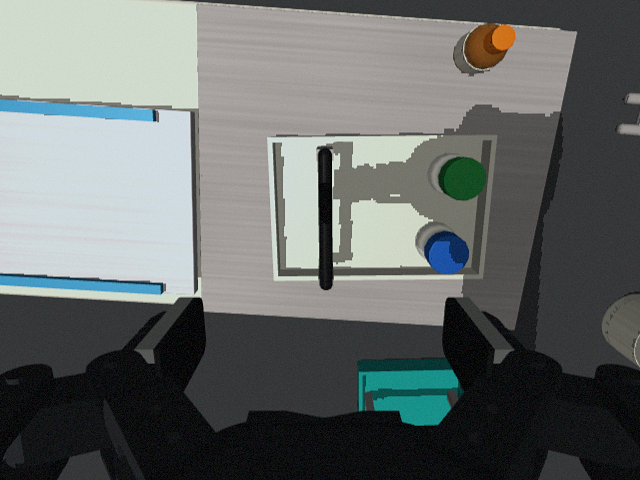

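The wrist view shows the bar running from (324,148) to (326,288), the plate edge from (196,112) to (195,292), and the strip ends at (158,115) and (164,288). I'll triangulate these.

```bash
cat >> h.py <<'E'
def wristpts(px,z,pos,R):
    c=camera_params("wrist"); M=c["tool_from_camera"]; o=pos+R@M[:3,3]
    px=np.atleast_2d(px).astype(float)
    r=(R@M[:3,:3]@np.linalg.inv(c["K"])@np.c_[px,np.ones(len(px))].T).T
    return o+r*((z-o[2])/r[:,2])[:,None]
E
python3 - <<'E'
from h import *
f=np.load("w1.npz"); a=(f["pos"],f["R"])
for n,px,z in [("bar",[(324,150),(326,287)],.12),("tray rim",[(267,137),(495,135),(483,277),(275,281)],.082),("plate edge",[(196,112),(195,292)],.0675),
  ("strips near end, top inner",[(158,121),(164,283)],.0735),("vialbase",[(473,55)],.07)]:
    P=wristpts(px,z,*a); print(n,np.round(P[:,:2],4).tolist(),"st",np.round([inst(q)[:2] for q in P],4).tolist())
P=wristpts([(267,137),(495,135),(483,277),(275,281)],.082,*a)[:,:2]
th,R,t,e=fit2(np.array([(60,90),(60,-90),(-60,-90),(-60,90)])/1e3,P); print(th,t,e,"bar",t+R@[0,.045], inst(np.r_[t,0]))
E
```

```text
bar [[0.5939, -0.1274], [0.4923, -0.1339]] st [[0.0574, -0.1077], [-0.0441, -0.1155]]
tray rim [[0.5998, -0.0826], [0.6101, -0.26], [0.4926, -0.2687], [0.4802, -0.0909]] st [[0.0627, -0.0629], [0.0752, -0.2402], [-0.0422, -0.2504], [-0.0568, -0.0727]]
plate edge [[0.6162, -0.0235], [0.4603, -0.0173]] st [[0.0783, -0.0036], [-0.0776, 0.0007]]
strips near end, top inner [[0.6077, 0.005], [0.4701, 0.0078]] st [[0.0695, 0.0248], [-0.0681, 0.0259]]
vialbase [[0.6686, -0.2385]] st [[0.1334, -0.2179]]
0.06609450283913984 [ 0.54566662 -0.1755621 ] [[ 0.00024348 -0.00081028]
 [-0.0014081   0.00140301]
 [ 0.00082871  0.000604  ]
 [ 0.00033591 -0.00119673]] bar [ 0.54269453 -0.13066035] [ 0.00973858 -0.15654247  0.        ]
```

The two cameras agree: bar at (0.5427, -0.1307), yaw about 0.06. Grasp, then lift slightly to start the slide.

```bash
python3 - <<'E'
from h import *
A=att(.062,-1); B=np.array([.5427,-.1307])
def rep(n):
    s=sense(); print(n,round(s["time_s"],2),np.round(s["position"],4),"st",np.round(inst(s["position"]),4),"F",np.round(s["wrist_force"],2),"gap",round(s["finger_gap"],4),round(s["gripper_force"],1))
movep(np.r_[B,.18],A); print(move_l(np.r_[B,.127],A,feed=.06,until_force=6)); rep("down")
command_gripper(.0,35); sleep(.3); rep("grip")
p=sense()["position"]; z0=p[2]; np.save("z0.npy",z0)
for dz in (.002,.005,.010):
    move_l(np.r_[p[:2],z0+dz],A,feed=.02); sleep(.2); rep(dz)
p,d=camera("side"); cv2.imwrite("pics/s1.png",cv2.resize(p[200:340,260:460,::-1],None,fx=4,fy=4))
E
```

```text
False
down 4.22 [ 0.543  -0.1307  0.1273] st [ 0.0066 -0.1117  0.1273] F [ 0.47 -0.18  0.39] gap 0.0855 0.0
grip 5.28 [ 0.5427 -0.1307  0.127 ] st [ 0.0062 -0.1117  0.127 ] F [ 0.3  -0.05  1.01] gap -0.0002 0.0
0.002 5.73 [ 0.5427 -0.1307  0.129 ] st [ 0.0062 -0.1117  0.129 ] F [-0.52 -0.71  0.41] gap -0.0 0.0
0.005 6.23 [ 0.5427 -0.1307  0.132 ] st [ 0.0062 -0.1117  0.132 ] F [ 0.13 -0.53  0.48] gap -0.0001 0.0
0.01 6.83 [ 0.5426 -0.1307  0.1369] st [ 0.0062 -0.1117  0.1369] F [0.36 0.44 0.25] gap -0.0004 0.0
```

View pics/s1.png

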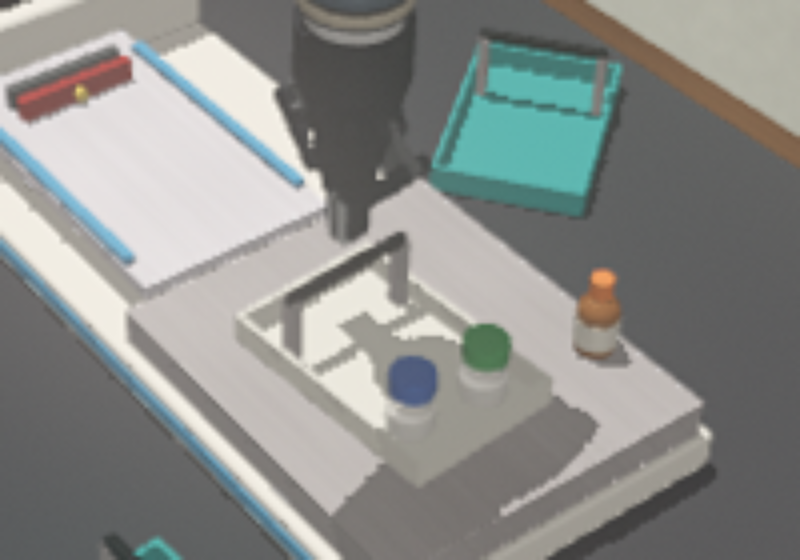

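The grip closed on nothing (gap 0). In the picture the fingertips, at about (346,259) full-frame, are just beyond the bar, whose middle is at about (347,266). I'll check this against the projection.

```bash
python3 - <<'E'
from h import *
c=camera_params("side")
def pr(p): q=c["K"]@(c["rotation"].T@(np.array(p)-c["position"])); return np.round(q[:2]/q[2],1)
print("tip",pr([.5426,-.1307,.112]),"TCP",pr([.5426,-.1307,.137]))
for z in (.11,.12,.13): print("bar c",z,pr([.5427,-.1307,z]), "ends",pr([.590,-.1277,z]),pr([.495,-.1337,z]))
print("shelf near corner",pr(w(-.1,-.002,.06)),pr(w(.16,-.3,.06)),pr(w(-.1,-.3,.06)))
f=np.load("w1.npz"); d=f["d"]; print("wrist depth bar",[np.round(np.median(d[v-2:v+3,323:328]),4) for v in (170,200,220,250)], "shelf",np.median(d[200:240,215:255]),"trayfloor",np.median(d[200:240,295:310]))
pos,R=f["pos"],f["R"]; M=camera_params("wrist")["tool_from_camera"];K=camera_params("wrist")["K"]
for v in (170,200,220,250):
    z=np.median(d[v-2:v+3,323:328]); print(pos+R@(M[:3,:3]@(np.linalg.inv(K)@[325,v,1]*z)+M[:3,3]))
z=np.median(d[200:240,215:255]); print("shelf",pos+R@(M[:3,:3]@(np.linalg.inv(K)@[235,220,1]*z)+M[:3,3]))
p,dd=camera("wrist"); cv2.imwrite("pics/w2.png",p[:,:,::-1]); np.save("w2.npy",dd)
E
```

```text
tip [346.1 268. ] TCP [346.3 260.8]
bar c 0.11 [346.1 268.5] ends [359.1 261.2] [332.6 276.2]
bar c 0.12 [346.2 265.7] ends [359.2 258.3] [332.6 273.3]
bar c 0.13 [346.3 262.8] ends [359.4 255.5] [332.7 270.4]
shelf near corner [290.9 275.9] [435.9 298.6] [358.6 342.6]
wrist depth bar [np.float32(0.2759), np.float32(0.2811), np.float32(0.285), np.float32(0.2909)] shelf 0.35132882 trayfloor 0.3472466
[ 0.58061346 -0.12869412  0.12347942]
[ 0.55967092 -0.12974228  0.12377102]
[ 0.54519946 -0.1304677   0.12367134]
[ 0.52275588 -0.13159242  0.12360395]
shelf [ 0.526767   -0.05207387  0.05883468]
```

View pics/w2.png

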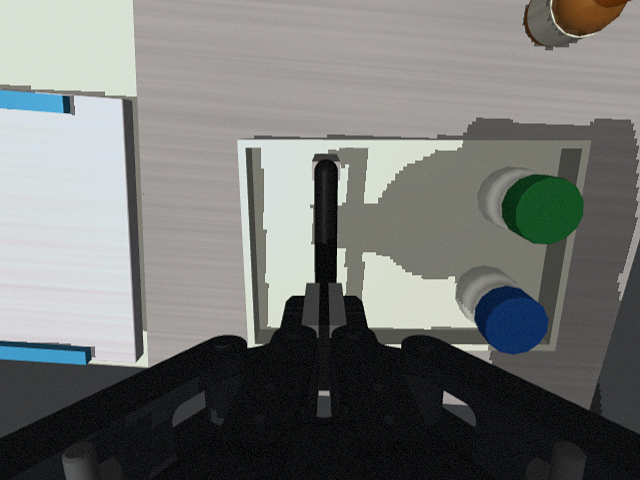

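The fingers have closed above the bar: their tips project about 25 mm higher than the stated tip offset. I'll measure the tips in the wrist depth.

```bash
python3 - <<'E'
from h import *
d=np.load("w2.npy"); c=camera_params("wrist"); M,K=c["tool_from_camera"],c["K"]
def tool(u,v): z=d[v,u]; return np.round(M[:3,:3]@(np.linalg.inv(K)@[u,v,1]*z)+M[:3,3],4)
for u,v in [(312,286),(336,286),(312,295),(336,295),(336,310),(312,322),(325,265),(325,200),(350,300),(325,390)]: print((u,v),tool(u,v))
s=sense(); print(s["time_s"],s["position"],np.round(s["tcp_rot"],3).tolist(),s["finger_gap"],s["joint_pos"])
E
```

```text
(312, 286) [ 0.0101 -0.005  -0.0176]
(336, 286) [ 0.0097  0.0037 -0.0165]
(312, 295) [ 0.01   -0.0048 -0.0254]
(336, 295) [ 0.0099  0.0034 -0.0252]
(336, 310) [ 0.0102  0.003  -0.0376]
(312, 322) [ 0.0104 -0.0043 -0.0461]
(325, 265) [ 0.0074 -0.0002  0.0132]
(325, 200) [ 0.0361 -0.0002  0.0141]
(350, 300) [ 0.0064  0.0085 -0.0215]
(325, 390) [-1.032e-01  1.000e-04  7.810e-02]
6.9333 [ 0.54267825 -0.13071537  0.13696806] [[0.998, 0.062, -0.0], [0.062, -0.998, 0.0], [-0.0, -0.0, -1.0]] -0.00017245419761293768 [ 0.51093227  0.40807757 -0.44666411  1.88208122  0.22064613  0.89981358
 -1.55067626]
```

By depth, the shut fingertips lie about 15 mm behind the reported TCP, not 25 mm ahead. I won't rely on either figure. Instead I'll probe the bare shelf ahead of the tray with the fingers shut, under a force guard.

```bash
python3 - <<'E'
from h import *
p=sense()["position"]; A=att(.062,-1)
move_l(np.r_[p[:2],.19],A,feed=.2); move_l([.542,-.052,.19],A,feed=.2); move_l([.542,-.052,.12],A,feed=.15)
hit=move_l([.542,-.052,.036],A,feed=.025,until_force=4); s=sense(); print(hit,s["time_s"],s["position"],np.round(s["wrist_force"],2))
p=s["position"]; move_l([.542,-.052,p[2]+.002],A,feed=.05)
print(move_l([.542,-.052,p[2]-.004],A,feed=.008,until_force=2.5)); s=sense(); print(s["time_s"],s["position"],np.round(s["wrist_force"],2))
move_l([.542,-.052,.19],A,feed=.2)
E
```

```text
True 10.9583 [ 0.54201091 -0.05198553  0.04963237] [-2.34  0.62  4.16]
True
11.6167 [ 0.54196488 -0.05201185  0.04962257] [-0.67  0.49  4.76]
```

The probe settles it: the shut tips touch the shelf (60 mm) at TCP z = 49.6 mm. They are therefore 10 mm behind the TCP, so the stated tool length is 35 mm off. For the bar at 120 mm I need TCP z ≈ 0.091. Grasping again with that correction.

```bash
cat >> h.py <<'E'
def rep(n):
    s=sense(); print(n,round(s["time_s"],2),"st",np.round(inst(s["position"]),4),"F",np.round(s["wrist_force"],2),"M",np.round(s["ft_torque"],2),"gap",round(s["finger_gap"],4),round(s["gripper_force"],1)); return s
E
python3 - <<'E'
from h import *
A=att(.062,-1); B=np.array([.5427,-.1307])
command_gripper(.06)
movep(np.r_[B,.16],A); print(move_l(np.r_[B,.091],A,feed=.08,until_force=5)); rep("down")
command_gripper(.0,35); sleep(.2); s=rep("grip")
p=s["position"]; z0=p[2]; np.save("z0.npy",z0)
if s["finger_gap"]>.006:
  for dz in (.002,.005,.010):
    move_l(np.r_[p[:2],z0+dz],A,feed=.02); sleep(.15); rep(dz)
p,d=camera("wrist"); cv2.imwrite("pics/w3.png",p[:,:,::-1])
E
```

```text
False
down 14.52 st [ 0.0067 -0.1117  0.0915] F [-0.22  0.02 -0.77] M [-0.01  0.02  0.02] gap 0.0602 0.0
grip 15.23 st [ 0.0064 -0.112   0.0914] F [-0.96 -1.56  3.32] M [-0.2   0.18 -0.07] gap 0.0088 34.2
0.002 15.65 st [ 0.0058 -0.112   0.0927] F [ 0.21 -1.44 -4.58] M [-0.14 -0.02  0.04] gap 0.0084 34.0
0.005 16.1 st [ 0.0063 -0.1117  0.0964] F [-0.84  0.74 -5.01] M [ 0.04  0.02 -0.06] gap 0.0086 34.0
0.01 16.65 st [ 0.0065 -0.1117  0.1015] F [ 0.18  0.72 -5.2 ] M [ 0.13  0.03 -0.02] gap 0.0086 34.1
```

View pics/w3.png

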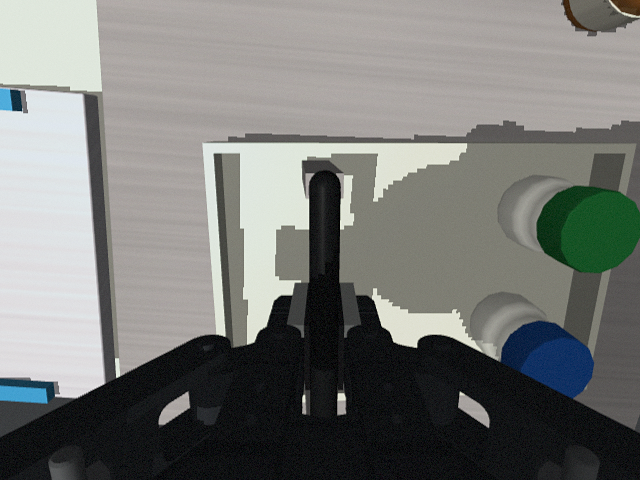

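The bar sits between the pads with 34 N of grip, and the tray's front weighs about 5 N on the tool with the tail down. Next I'll slide up to just short of the step, straightening and centring on the way, and then check.

```bash
python3 - <<'E'
from h import *
z=float(np.load("z0.npy"))+.011; A=att(TH,-1)
print(move_l(w(0,-.06,z),A,feed=.04,until_force=9)); sleep(.2); rep("pre-step")
p,d=camera("top"); np.save("pics/top2.npy",d)
cv2.imwrite("pics/c4.png",cv2.resize(p[190:300,225:425,::-1],None,fx=4,fy=4,interpolation=cv2.INTER_CUBIC))
c=camera_params("top"); vv,uu=np.mgrid[:480,:640]
P=(c["rotation"]@(np.linalg.inv(c["K"])@np.stack([uu.ravel()*d.ravel(),vv.ravel()*d.ravel(),d.ravel()]))).T+c["position"]
q=np.c_[(P[:,:2]-T)@RS,P[:,2]]
for x0,x1,y0,y1 in [(-.05,-.03,-.06,-.022),(-.05,-.03,-.11,-.075),(.035,.05,-.05,-.022),(-.09,-.075,-.2,-.02)]:
    m=(q[:,0]>x0)&(q[:,0]<x1)&(q[:,1]>y0)&(q[:,1]<y1); print(y0,m.sum(),np.median(q[m,2]))
E
```

```text
False
pre-step 18.36 st [ 1.000e-04 -5.990e-02  1.024e-01] F [-0.64  1.45 -5.24] M [0.41 0.01 0.06] gap 0.0084 34.1
-0.06 319 0.485442904317972
-0.11 128 0.5052291409009056
-0.05 6 0.42792266188424344
-0.2 467 0.5377046968651487
```

View pics/c4.png

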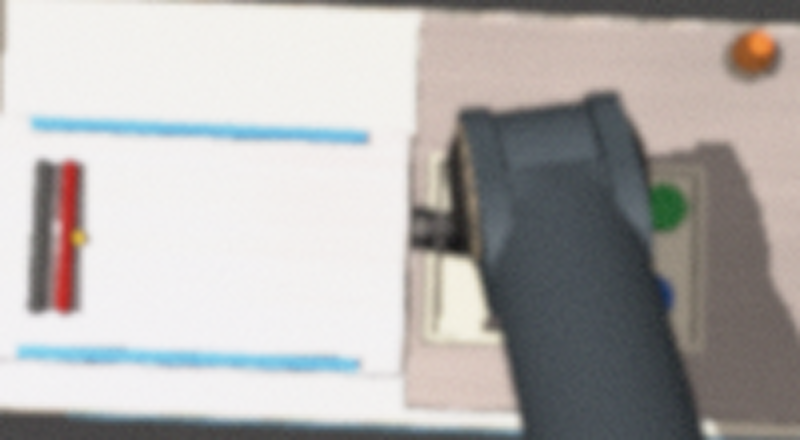

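The tray's nose corners show at crop (435,152)/(424,343) and its tail corners at (707,163)/(695,350), just short of the step. I'll compute its pose in the station frame, then pass over the step.

```bash
python3 - <<'E'
from h import *
g=lambda a:np.array([225,190])+(np.array(a)+.5)/4-.5
P=np.r_[topray(g([(435,152),(424,343)]),.096),topray(g([(707,163),(695,350)]),.082)]
S=np.array([inst(q)[:2] for q in P]); print(np.round(S*1e3,1).tolist())
th,R,t,e=fit2(np.array([(60,90),(-60,90),(60,-90),(-60,-90)])/1e3,S); print("tray in st",th,t)
E
```

```text
[[62.1, -13.6], [-61.0, -10.5], [63.8, -191.2], [-58.1, -185.6]]
tray in st -0.0022796952944253604 [ 0.00172588 -0.10023389]
```

Aligned: yaw is -0.1° and x is +1.7 mm. Now over the step in guarded segments at the same bar height.

```bash
python3 - <<'E'
from h import *
z=float(np.load("z0.npy"))+.011; A=att(TH,-1)
for y in (-.03,0,.03,.06,.09,.12,.142):
    h=move_l(w(-.001,y,z),A,feed=.035,until_force=9); s=rep((y,h))
    if h: break
else:
    sleep(.2); rep("end")
E
```

```text
(-0.03, False) 19.42 st [-0.0009 -0.0295  0.1025] F [-0.15  1.47 -3.75] M [ 0.44 -0.06 -0.01] gap 0.0085 34.1
(0, False) 20.43 st [-0.0008  0.0006  0.1025] F [-0.55  1.47 -4.89] M [ 0.4  -0.02 -0.02] gap 0.0085 34.1
(0.03, False) 21.43 st [-0.0008  0.0306  0.1026] F [ 0.63  2.23 -5.96] M [0.45 0.01 0.03] gap 0.0084 34.1
(0.06, False) 22.44 st [-0.0008  0.0606  0.1026] F [-0.73 -0.65 -2.77] M [0.09 0.04 0.02] gap 0.0089 34.4
(0.09, False) 23.45 st [-0.0011  0.0908  0.1025] F [-0.75  1.   -1.81] M [ 0.18  0.18 -0.02] gap 0.0089 34.4
(0.12, False) 24.46 st [-0.001   0.1208  0.1025] F [ 0.05  1.73 -3.71] M [0.25 0.08 0.01] gap 0.0089 34.3
(0.142, False) 25.23 st [-0.0009  0.1433  0.1026] F [-0.38  2.13 -3.62] M [ 0.29  0.11 -0.02] gap 0.0082 34.3
end 25.43 st [-0.0008  0.1428  0.1027] F [-0.18  2.39 -3.02] M [ 0.52  0.   -0.05] gap 0.0091 34.3
```

Crossed with no catch. Lower the nose by feel until the plate carries it.

```bash
python3 - <<'E'
from h import *
A=att(TH,-1); z=float(np.load("z0.npy"))+.011
def favg(n=5):
    f=[]
    for _ in range(n): sleep(.02); f.append(sense()["wrist_force"])
    return np.mean(f,0)
for k in range(16):
    z-=.0005; move_l(w(-.001,.1425,z),A,feed=.01); f=favg()
    print(round((z-float(np.load("z0.npy")))*1e3,1),np.round(f,2))
    if f[2]>-.8: break
np.save("z1.npy",z); rep("low")
E
```

```text
10.5 [ 0.14  2.13 -2.88]
10.0 [ 0.34  2.63 -2.69]
9.5 [ 0.27  2.27 -2.89]
9.0 [ 0.    2.18 -2.17]
8.5 [-0.02  2.69 -2.75]
8.0 [-0.26  2.49 -2.54]
7.5 [-0.08  2.47 -2.47]
7.0 [-0.7   2.32  1.75]
low 28.1 st [-0.0009  0.1426  0.0987] F [-0.95  2.7   1.67] M [ 0.43  0.23 -0.02] gap 0.0089 34.8
```

The plate carries the nose at +7.2 mm, which matches the depth. Now slide to the stop in 1 mm steps, watching Fy.

```bash
python3 - <<'E'
from h import *
A=att(TH,-1); z=float(np.load("z0.npy"))+.0072
def favg(n=5):
    f=[]
    for _ in range(n): sleep(.015); f.append(sense()["wrist_force"])
    return np.mean(f,0)
h=move_l(w(-.001,.152,z),A,feed=.03,until_force=9); b=favg(); print(h,np.round(b,2))
y=.152; base=[]
for k in range(34):
    y+=.001; move_l(w(-.001,y,z),A,feed=.012); f=favg(); print(round(y*1e3),round(inst(sense()["position"])[1]*1e3,1),np.round(f,1))
    if k<6: base.append(f[1])
    elif f[1]<np.mean(base)-4: print("home"); break
rep("end")
E
```

```text
True [ 0.29 -0.38  4.5 ]
153 148.9 [-0.6 -7.2  6.7]
154 149.9 [-0.1 -7.4  7. ]
155 150.8 [-0.4 -7.2  7.2]
156 151.8 [ 0.2 -7.1  6.6]
157 152.8 [-0.1 -6.9  6.9]
158 153.8 [-0.1 -6.9  6.9]
159 154.8 [-0.4 -7.3  6.6]
160 155.8 [-0.1 -7.2  6.8]
161 156.8 [-0.6 -7.4  6.5]
162 157.8 [ 0.2 -7.4  6.7]
163 158.8 [ 0.  -7.3  6.6]
164 159.8 [-0.2 -7.4  6.7]
165 160.8 [ 0.2 -7.1  6.6]
166 161.8 [-0.2 -7.4  6.6]
167 162.8 [-0.  -6.9  6.7]
168 163.8 [-0.1 -7.4  7.4]
169 164.8 [ 0.4 -7.6  6.6]
170 165.7 [ 0.3 -7.6  6.9]
171 166.6 [-0.4 -7.9  7.1]
172 167.6 [-0.1 -7.7  7.1]
173 168.5 [-0.3 -7.9  7.2]
174 169.4 [-0.2 -7.5  7.5]
175 170.4 [ 0.1 -8.2  7.3]
176 170.9 [-0.2 -8.9  7.4]
177 171.4 [-0.6 -9.8  8.4]
178 171.8 [ -0.7 -10.7   8.6]
179 172.2 [ -0.6 -11.6   9.6]
home
end 38.1 st [-0.0004  0.1722  0.0986] F [ -0.64 -11.97   9.83] M [-2.65  0.15  0.03] gap 0.0087 35.6
```

Contact came at bar y≈170.4 mm, where the vision put it, and the buffer is now compressed by about 2 mm. Ease the stored push, then open and check.

```bash
python3 - <<'E'
from h import *
A=att(TH,-1); z=float(np.load("z0.npy"))+.0072
for dy,dz in ((-.001,.0004),(-.002,.0008),(-.003,.001)):
    move_l(w(-.001,.179+dy,z+dz),A,feed=.01); sleep(.1); rep((dy,dz))
command_gripper(.05); sleep(.2); s=rep("open")
p=s["position"]; move_l(np.r_[p[:2],p[2]+.10],A,feed=.08); s=rep("up")
p,d=camera("wrist"); np.savez("w5.npz",d=d,pos=s["position"],R=s["tcp_rot"]); cv2.imwrite("pics/w5.png",p[:,:,::-1])
E
```

```text
(-0.001, 0.0004) 38.46 st [-0.0004  0.1721  0.0986] F [  1.42 -10.42   5.81] M [-2.05 -0.04  0.05] gap 0.0089 35.3
(-0.002, 0.0008) 38.82 st [-0.0004  0.1722  0.0987] F [ 1.15 -7.87  1.68] M [-1.63 -0.29  0.03] gap 0.0087 35.0
(-0.003, 0.001) 39.17 st [-0.0004  0.1722  0.0987] F [ 2.36 -5.7   0.79] M [-1.21 -0.51 -0.01] gap 0.0086 34.7
open 39.84 st [-0.001   0.1761  0.0996] F [ 0.2  -0.31  0.3 ] M [ 0.03  0.01 -0.04] gap 0.05 0.0
up 41.24 st [-0.0014  0.1759  0.199 ] F [-0.18 -1.04 -0.05] M [ 0.01 -0.04 -0.03] gap 0.0499 0.0
```

View pics/w5.png

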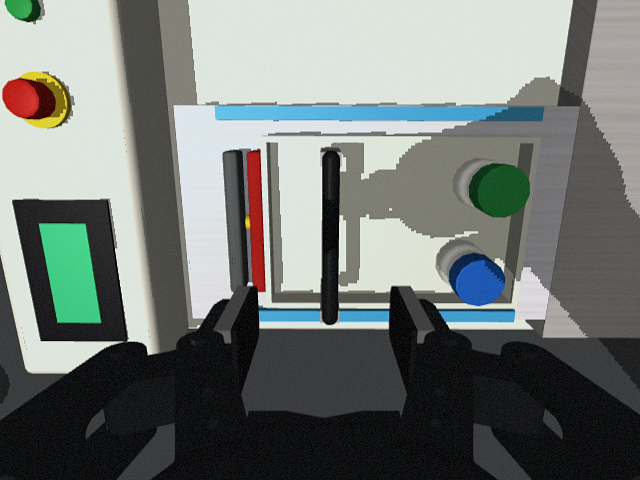

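The tray sits between the strips, touching the red buffer (red edge at x≈265, tray nose at x≈266). The plunger's back end shows at (249,222), both jars stand, and the tail is past the plate edge. I'll do a numeric check and hand in if it passes.

```bash
python3 - <<'E'
from h import *
f=np.load("w5.npz"); P=wristpts([(264,137),(541,137),(516,304),(272,303)],.0892,f["pos"],f["R"])
S=np.array([inst(q)[:2] for q in P]); th,R,t,e=fit2(np.array([(60,90),(60,-90),(-60,-90),(-60,90)])/1e3,S)
print(th,t,np.round(e*1e3,1).tolist())
red=wristpts([(261,152),(265,291)],.086,f["pos"],f["R"]); print([inst(q)[:2] for q in red])
if abs(th)<.06 and abs(t[0])<.009 and t[1]>.115: print(finish_job())
E
```

```text
-0.0019419538959083637 [0.00098849 0.1262843 ] [[-2.5, -1.5], [-2.2, 1.7], [2.1, 2.8], [2.6, -3.0]]
[array([0.04910602, 0.21742493]), array([-0.04837521,  0.21858512])]
the job is handed in; nothing more can be done
None
```

I slid the tray over the step and home against the red stop, let it go flat on the plate with both jars standing (about 1 mm off centre, 0.1° off straight), and handed the job in at about 41 s; the switch was judged only by eye and from the contact with the buffer.

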